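# Empty the drop-bottom specimen hopper and latch its trap door

## Robot

A 6-joint arm with a two-finger parallel gripper is mounted at the origin on the work surface. World frame = base frame: x ahead of the robot, y to its left, z up, the work surface at z = 0. Lengths are in m, angles in rad, forces in N, time in s.
With the tool pointing down it reaches from about 0.275 to 0.975 m from the base axis. Payload 8.4 kg.
Tool frame: the origin (TCP) lies at the centre of the arm's flange, where the gripper is bolted on; the fingertips stand 190 mm ahead of it and the grasp point (between the pads) lies 171 mm ahead of it; z points along the fingers, y is the line along which they close (so a half turn about z gives the same grasp; the last joint's range is limited). The gripper opens to 92 mm and grips with 3 to 60 N. Pads are 20 mm wide; open, the fingers measure 128 mm over their backs; the gripper's body (75 mm by 189 mm) begins 69 mm behind the grasp point.
Start: joints at [-1.262, 0.353, 1.633, -0, 1.155, -0.002], TCP at [0.191, -0.595, 0.405] pointing down, gripper open.
Joint ranges: [-2.63, 2.63], [-0.92, 2.1], [0.06, 2.66], [-1.3, 4.44], [0, 2.69], [-3.02, 3.02]. Speed limits (rad/s): [2.22, 2.22, 2.79, 3.14, 3.14, 3.14].

## Interface

Orientations are given as a unit quaternion [x, y, z, w].
In Python, from workcell import manip gives the robot as it stands. Calls block until the motion is done:
- manip.goto(position, orientation): joint-space move of the TCP to a pose.
- manip.move_linear(position, orientation=None, speed=0.15): straight line of the TCP; orientation=None keeps the orientation; speed is the mean speed in m/s.
- manip.goto_joints(angles): joint-space move.
- manip.set_gripper(opening, newtons=None): finger opening in m; newtons is the grip in N (None keeps the last); returns when the fingers have stopped.
- manip.pause(seconds).
- manip.inverse_kinematics(position, orientation): joint angles nearest the present ones, or None.
- manip.grab_frame(name): name is "side" or "top"; returns (picture, depth): 420x560x3 uint8, red, green, blue; 420x560 float32, m along the optical axis (not along the pixel's ray), 0 where there is no reading.
- manip.camera_info(name): a dict with "fx", "fy", "cx", "cy" (pixels), "cam_to_world" (4x4, takes a point from camera to world coordinates). Camera axes: x right, y down, z forward; pixel columns grow to the right and rows downward; lengths in m; the calibration is good to about 2 mm. A picture is of the moment at which its call begins. camera_info takes no time and is no camera call.
A pose or a line that the arm cannot do raises manip.MotionError and nothing moves.
- manip.job_done(): hands the job in; it is judged then, once.
Readings, each from a call of its own:
- manip.get_time_s(): time.
- manip.get_joint_pos(): joint angles.
- manip.get_dq(): joint speeds.
- manip.get_tau(): joint torques, N m.
- manip.get_position(): TCP position.
- manip.get_orientation(): TCP orientation.
- manip.get_contact_force(): force on the tool from outside, world axes, zero at the start.
- manip.get_wrist_torque(): the same for the moment, N m.
- manip.get_opening(): finger opening in m.
- manip.get_grip_force(): force on a finger pad.
Only numpy, scipy, OpenCV 4.12 (cv2) and the standard library are available. Lean on these libraries where they do the work, as an engineer would, in place of code of your own. Each camera call takes 0.05 s, during which the arm holds its last target. There are 200 camera calls.

## Task

Empty the specimen hopper into the tray below it: push its spring catch aside, then swing the trap door wide open with the crank and hold it there until all three pieces of concrete lie in the tray. Then crank the door shut until the catch snaps in under its tongue, so that it stays latched when you let go. Leave the concrete core, the hammer and the tin bowl where they are.

Things in the scene. Friction and masses are not known exactly. Their poses are not given: they have to be found in the camera images.
- hopper: Grey sheet-metal hopper, fixed: box 160 (x) x 140 (y) mm inside, on 4 legs at x +-100, y +-140 mm. Flared rim 347 mm above the table, to x +-130, y +-118; in front a flat dust guard (z 347 to 351) reaches x -175, y +-125. Origin: on the table under its middle. Front = its -x side: trap door's crank (+y end) and spring catch (-y end); their handle bars point out to -x from under the guard.
- crank_axis (a point): Point on the trap door's hinge axis (along the hopper's x, at hopper y +65, z 180 mm) in the plane x = -165 mm where the crank handle is gripped. Axes as the hopper's.
- crank_grip (a point): Grip point of the crank handle: steel bar, 18 mm diameter, along hopper x, free from x -125 to -202 mm, 90 mm from the hinge axis, rigid with the door. Door shut: 0.55 rad to +y of straight above the axis; opening swings it over the top to -y. The guard blocks a vertical gripper: come tilted 40 degrees, body leaning to hopper -x, fingers closing along hopper y; grip lightly, so the bar can turn.
- trapdoor (a joint): Angle of the trap door (steel bottom, 154 x 128 x 6 mm), rad: 0 = shut, resting on the catch; grows as its -y edge swings down; stops at 1.1 (wide open) and -0.06 (pressed past shut). Unlatched, a spring (1.3 N m/rad) holds the empty door ajar at 0.25 to 0.35, the loaded one at 0.4 to 0.6. It takes 5 to 15 N at the crank handle to hold it wide open or press it shut over the catch.
- door_edge (a point): Middle of the trap door's free (-y) edge, on its upper face, 129 mm from the hinge axis.
- catch_axis (a point): The point on the catch's pivot axis (along the hopper's x, through hopper y -68, z 215 mm) in the plane x = -165 mm where its handle is gripped. Axes as the hopper's.
- catch_grip (a point): Grip point of the catch handle: steel bar, 16 mm diameter, along the hopper's x, free from x -125 to -202 mm; 50 mm above and 15 mm to -y of its pivot when home. Pushed to +y (towards the crank) it swings the catch's nose out from under the door's tongue; a spring returns it. Come tilted as for the crank.
- catch (a joint): Angle of the spring catch, rad: 0 = home (nose under the door's tongue), grows as its handle goes to +y, stop at 0.6. The tongue is free by 0.45, with 4 to 8 N at the handle. When the door is pressed shut, its tongue pushes the catch aside by itself from a door angle of about 0.16; the catch snaps back to 0 as the door goes a little past 0.
- tray: Heavy fixed steel tray under the hopper, 172 mm in its x, 340 mm in its y, walls 55 mm high and 3 mm thick; origin at the centre of its underside.
- block_center (a point): Centre of a concrete block 42 x 64 x 40 mm, 0.16 kg, at the start in the hopper on the trap door.
- stub_center (a point): Centre of a concrete core stub, 44 mm in diameter and 60 mm long, 0.16 kg, at the start standing in the hopper on the trap door.
- shard_center (a point): Centre of a stepped concrete fragment 42 x 62 x 46 mm, 0.16 kg, at the start in the hopper on the trap door.
- core: Bystander: upright concrete core, 70 mm in diameter, 120 mm tall, standing out in front of the hopper; origin at the centre of its underside.
- hammer_grip (a point): Bystander: hammer lying on the table out in front of the hopper; this point is on its handle.
- tin: Bystander: aluminium bowl, 90 mm across and 60 mm high, behind the hopper; origin at the centre of its underside.
Not all that is in view belongs to the job. Leave any blue or green look-alike of the part that bears shard_center alone.

How it is judged:
By the outcome, as a careful person would: the job done as asked, in the order asked, and still so for the second after the job is handed in, with the robot touching nothing.
It also fails if it takes over 51 s, if anything falls off the work surface, if the arm or the gripper's body presses on something with over 40 N, if the wrist force passes 120 N, or if a joint passes its speed limit or range.

## Working session

There is one attempt and no reset: what is moved stays moved. The work goes in short steps, each a Python script; the robot and the scene stay as the last script left them, time stands still between calls to the robot, and variables do not carry over. Pictures are saved under pics/ and viewed, at most 10 in all, crops included, and the job is handed in when it is done.

```bash
mkdir -p pics; ls
cat > h.py <<'E'
import numpy as np, cv2
from workcell import manip
def grab(n,tag):
    im,d=manip.grab_frame(n); cv2.imwrite(f'pics/{tag}.png',im[:,:,::-1]); np.save(f'pics/{tag}.npy',d); return im,d
def world(n,d):
    c=manip.camera_info(n); v,u=np.mgrid[:d.shape[0],:d.shape[1]]
    P=np.stack([(u-c['cx'])/c['fx']*d,(v-c['cy'])/c['fy']*d,d,np.ones_like(d)],-1)
    W=(P@np.array(c['cam_to_world']).T)[...,:3]; W[d==0]=np.nan; return W
E
python3 - <<'E'
from h import *
for n in('side','top'):
    grab(n,n+'0'); c=manip.camera_info(n); print(n,c['fx'],c['cx'],np.round(c['cam_to_world'],3).tolist())
a=cv2.imread('pics/side0.png');b=cv2.imread('pics/top0.png')
print(manip.get_time_s(),manip.get_orientation())
E
```

```text
pics
side 409.4654289546526 283.59046752133634 [[0.919, 0.378, -0.116, 0.689], [0.395, -0.881, 0.261, -0.288], [-0.004, -0.286, -0.958, 1.131], [0.0, 0.0, 0.0, 1.0]]
top 460.6426382723995 275.66514169785387 [[-0.017, -0.981, 0.194, 0.337], [-1.0, 0.018, 0.0, 0.001], [-0.004, -0.194, -0.981, 1.333], [0.0, 0.0, 0.0, 1.0]]
0.1 [ 9.87954089e-01  1.54746129e-01 -7.30277971e-05 -5.89727385e-04]
```

View pics/side0.png

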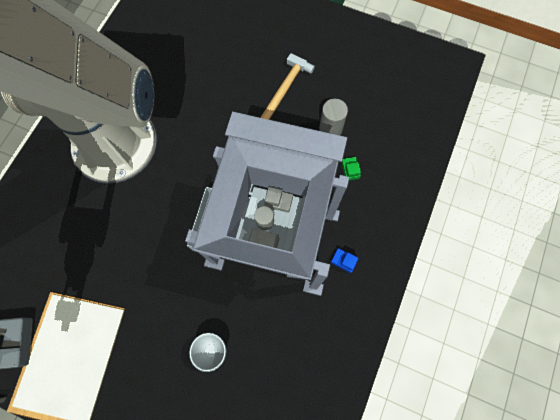

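View pics/top0.png

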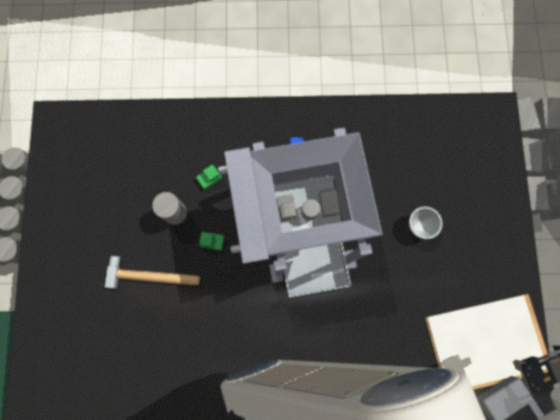

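Side view: hopper at (280,195), guard at its upper edge (290,135), pieces at (270,210). Top view: guard along the left (245,205), with handle bars sticking out at (223,170) and (235,248). 
Candidates for the crank: bar (223,170), bar (235,248), the green blocks (208,178) and (212,241), and the hammer handle (160,276). Hopper -x is about world +y, so hopper +y is world +x (up). That makes (223,170) the crank and (235,248) the catch.

```bash
cat >> h.py <<'E'
from scipy.spatial.transform import Rotation as R
def pose(H,hx,y,z,tilt=40,flip=False):
    """TCP pose for grasp point at hopper (hx,y,z) m; H=(x,y,yaw)"""
    Rh=R.from_euler('z',H[2]); t=np.radians(tilt)
    zt=np.array([np.sin(t),0,-np.cos(t)]); yt=np.array([0,1.,0])*(-1 if flip else 1); xt=np.cross(yt,zt)
    p=np.array([hx,y,z])-0.171*zt
    return Rh.apply(p)+[H[0],H[1],0], (Rh*R.from_matrix(np.c_[xt,yt,zt])).as_quat()
E
python3 - <<'E'
from h import *
for n in('side','top'):
    W=world(n,np.load(f'pics/{n}0.npy')); m=(abs(W[...,2]-.349)<.006)&(W[...,0]>.3)&(W[...,0]<.8)&(abs(W[...,1])<.4)
    P=W[m][:,:2].astype(np.float32)
    k=cv2.connectedComponents((m*255).astype(np.uint8))
    lab=k[1]; big=1+np.argmax([np.sum(lab==i) for i in range(1,k[0])])
    P=W[lab==big][:,:2].astype(np.float32)
    r=cv2.minAreaRect(P*1000); print(n,len(P),r,cv2.boxPoints(r).round().tolist())
    if n=='top':
        for nm,(u,v) in dict(crank=(223,170),catch=(235,248)).items():
            p=W[v-5:v+6,u-7:u+8].reshape(-1,3); p=p[(p[:,2]>.2)&(p[:,2]<.3)]; print(nm,len(p),np.median(p,0) if len(p) else '')
    
b=cv2.imread('pics/top0.png'); cv2.imwrite('pics/crop1.png',cv2.resize(b[120:300,190:400],None,fx=3.3,fy=3.3,interpolation=3))
E
```

```text
side 4464 ((556.6087646484375, -55.63926696777344), (250.09832763671875, 306.4783020019531), 9.157553672790527) [[409.0, 76.0], [458.0, -227.0], [704.0, -187.0], [656.0, 116.0]]
top 3986 ((558.0725708007812, -56.539581298828125), (250.608154296875, 305.53460693359375), 9.173957824707031) [[410.0, 74.0], [459.0, -227.0], [706.0, -187.0], [657.0, 114.0]]
crank 66 [0.63927651 0.12774687 0.2636087 ]
catch 64 [0.44811177 0.09706862 0.27106513]
```

View pics/crop1.png

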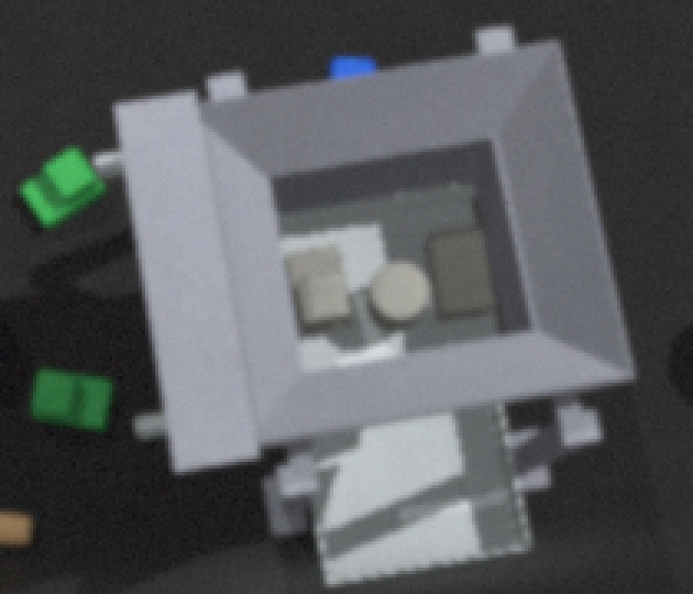

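The crop confirms two steel bars under the guard: the crank end at (108,160) and the catch end at (150,427). Their depth positions match the hopper pose (y +110 and -83 mm). Next I'll check reach.

```bash
cat >> h.py <<'E'
H=(0.5609,-0.0783,np.radians(-80.83)); HX=-0.176
def catch(t): a=-0.2915+t; return -0.068+.0522*np.sin(a), .215+.0522*np.cos(a)
def crank(q): a=0.55-q; return .065+.09*np.sin(a), .18+.09*np.cos(a)
def back(yz,d,**k):   # retracted by d along the tool axis
    t=np.radians(40); return pose(H,HX-d*np.sin(t),yz[0],yz[1]+d*np.cos(t),**k)
E
python3 - <<'E'
from h import *
for f in(False,True):
    for n,yz in dict(c0=catch(0),c1=catch(.55),k0=crank(0),k1=crank(1.1),km=crank(-.06)).items():
        for d in(0,.1):
            p,q=back(yz,d,flip=f); j=manip.inverse_kinematics(p,q); print(f,n,d,p.round(3),None if j is None else np.round(j,2))
E
```

```text
False c0 0 [0.433 0.191 0.396] [ 0.62  0.23  1.92 -0.63  1.39  0.71]
False c0 0.1 [0.423 0.254 0.473] [ 0.73  0.2   1.78 -0.57  1.59  0.68]
False c1 0 [0.461 0.195 0.396] [ 0.6   0.27  1.87 -0.63  1.39  0.68]
False c1 0.1 [0.451 0.259 0.473] [ 0.7   0.24  1.73 -0.58  1.58  0.65]
False k0 0 [0.626 0.222 0.388] [ 0.49  0.51  1.53 -0.66  1.42  0.54]
False k0 0.1 [0.616 0.285 0.464] [ 0.58  0.48  1.4  -0.63  1.59  0.51]
False k1 0 [0.533 0.207 0.388] [ 0.54  0.38  1.73 -0.65  1.38  0.63]
False k1 0.1 [0.523 0.27  0.464] [ 0.64  0.34  1.6  -0.61  1.57  0.6 ]
False km 0 [0.63  0.223 0.385] [ 0.49  0.52  1.52 -0.66  1.41  0.54]
False km 0.1 [0.62  0.286 0.461] [ 0.58  0.49  1.39 -0.63  1.59  0.51]
True c0 0 [0.433 0.191 0.396] [ 0.62  0.23  1.92 -0.63  1.39 -2.44]
True c0 0.1 [0.423 0.254 0.473] [ 0.73  0.2   1.78 -0.57  1.59 -2.46]
True c1 0 [0.461 0.195 0.396] [ 0.6   0.27  1.87 -0.63  1.39 -2.46]
True c1 0.1 [0.451 0.259 0.473] [ 0.7   0.24  1.73 -0.58  1.58 -2.49]
True k0 0 [0.626 0.222 0.388] [ 0.49  0.51  1.53 -0.66  1.42 -2.6 ]
True k0 0.1 [0.616 0.285 0.464] [ 0.58  0.48  1.4  -0.63  1.59 -2.63]
True k1 0 [0.533 0.207 0.388] [ 0.54  0.38  1.73 -0.65  1.38 -2.51]
True k1 0.1 [0.523 0.27  0.464] [ 0.64  0.34  1.6  -0.61  1.57 -2.54]
True km 0 [0.63  0.223 0.385] [ 0.49  0.52  1.52 -0.66  1.41 -2.6 ]
True km 0.1 [0.62  0.286 0.461] [ 0.58  0.49  1.39 -0.63  1.59 -2.63]
```

Run:
```python
from h import *
manip.goto([0.15,-0.45,0.64],manip.get_orientation())
manip.goto(*back(catch(0),.22)); manip.set_gripper(.06,5)
manip.goto(*back(catch(0),.08))
print(manip.get_time_s(),manip.get_contact_force().round(1) if hasattr(manip.get_contact_force(),'round') else manip.get_contact_force())
W=world('top',grab('top','t1')[1])
manip.move_linear(*back(catch(0),0),speed=.08)
print(manip.get_time_s(),manip.get_contact_force())
grab('side','s1');grab('top','t2')
a=cv2.imread('pics/s1.png')[60:300,120:400];b=cv2.imread('pics/t2.png')[100:340,140:420]
cv2.imwrite('pics/v3.png',cv2.resize(np.hstack([a,b]),(800,343)))
```

```text
5.0083 [0.2 1.2 0.2]
6.2083 [-0.32867494  0.0284893   0.16847805]
```

View pics/v3.png

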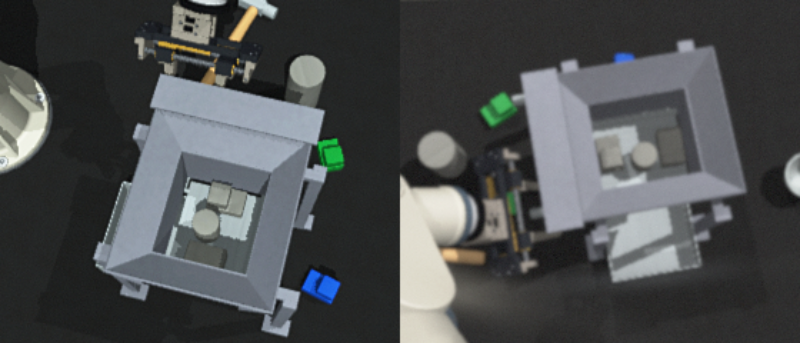

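The catch bar (right view, about (535,212)) sits between the fingers, no contact with the guard. I'll close on it and swing it.

Run:
```python
from h import *
manip.set_gripper(0.0,5); print(manip.get_opening(),manip.get_contact_force())
for t in (.15,.3,.45,.55):
    manip.move_linear(*pose(H,HX,*catch(t)),speed=.06); print(t,np.round(manip.get_contact_force(),1),manip.get_opening())
manip.pause(.5)
W=world('top',grab('top','t3')[1])
# crank bar tip location now
P=W.reshape(-1,3); P=P[np.isfinite(P[:,0])]; L=R.from_euler('z',-H[2]).apply(P-[H[0],H[1],0])
s=L[(L[:,0]<-.178)&(L[:,0]>-.205)&(L[:,2]>.22)&(L[:,2]<.3)&(L[:,1]>.03)&(L[:,1]<.16)]
print(len(s),np.median(s,0) if len(s) else '',manip.get_time_s(), 'expect',crank(.5))
cv2.imwrite('pics/v4.png',cv2.resize(cv2.imread('pics/t3.png')[100:340,140:420],(700,600)))
```

```text
0.016011956627652545 [ 1.14652163 -0.67898873  0.29857871]
0.15 [-3.1  1.5  5.3] 0.01536928628802682
0.3 [-5.1  1.   6.2] 0.015756127941506607
0.45 [-5.7  0.6  6.3] 0.015732959796309908
0.55 [-4.4  1.2  5.6] 0.01542650303975809
69 [-0.19080816  0.07018117  0.27722241] 8.6917 expect (np.float64(0.06949812523436105), np.float64(0.26988752343554695))
```

View pics/v4.png

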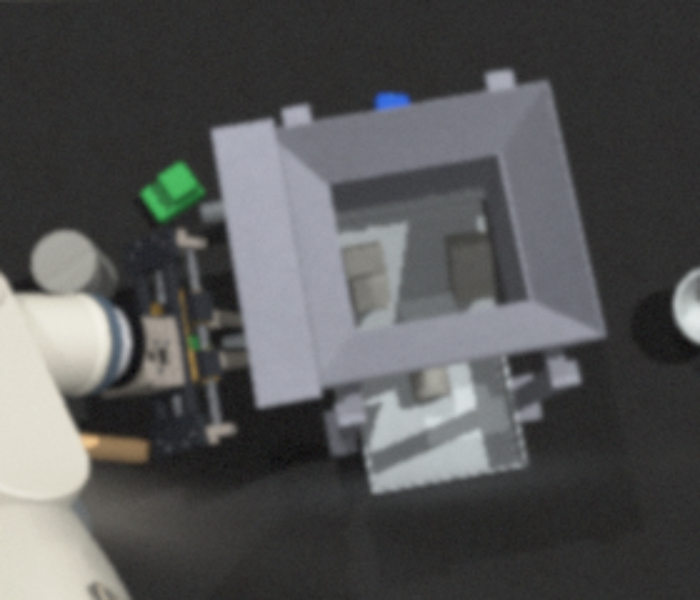

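The door has dropped to about 0.5 rad: the crank bar's tip is at (212,211), hopper y 70 mm, and the stub is already in the tray at (430,383). I'll return the catch, let it go, and grip the crank.

```bash
cat >> h.py <<'E'
def bar(tag):
    W=world('top',grab('top',tag)[1]); P=W.reshape(-1,3); P=P[np.isfinite(P[:,0])]; L=R.from_euler('z',-H[2]).apply(P-[H[0],H[1],0])
    s=L[(L[:,0]<-.178)&(L[:,0]>-.205)&(L[:,2]>.22)&(L[:,2]<.3)]
    return [(len(k),np.median(k,0).round(3)) for k in (s[(s[:,1]>.0)&(s[:,1]<.16)], s[(s[:,1]<-.03)&(s[:,1]>-.12)]) if len(k)]
E
python3 - <<'E'
from h import *
manip.move_linear(*pose(H,HX,*catch(.05)),speed=.06)
manip.set_gripper(.05); manip.move_linear(*back(catch(.0),.13),speed=.2)
b=bar('t4'); print(b)
y=b[0][1][1]; a=np.arcsin(np.clip((y-.065)/.09,-1,1)); q=.55-a; print('q',q)
manip.set_gripper(.075)
manip.goto(*back(crank(q),.1)); manip.move_linear(*pose(H,HX,*crank(q)),speed=.1)
print(np.round(manip.get_contact_force(),1))
manip.set_gripper(0,5); print(manip.get_opening(),np.round(manip.get_contact_force(),1),manip.get_time_s())
E
```

```text
[(69, array([-0.191,  0.07 ,  0.277])), (64, array([-0.19 , -0.083,  0.271]))]
q 0.4944158267190825
[ 0.1  0.7 -0. ]
0.01791438351852929 [1.6 0.9 0.6] 14.0333
```

Run:
```python
from h import *
for q in (.65,.8,.95,1.05,1.09):
    manip.move_linear(*pose(H,HX,*crank(q)),speed=.1); print(q,np.round(manip.get_contact_force(),1),round(manip.get_opening(),4))
manip.pause(1); print(manip.get_time_s(),np.round(manip.get_contact_force(),1))
grab('side','s5');grab('top','t5')
a=cv2.imread('pics/s5.png')[90:310,160:390];b=cv2.imread('pics/t5.png')[110:330,200:430]
cv2.imwrite('pics/v5.png',cv2.resize(np.hstack([a,b]),(800,383),interpolation=2))
```

```text
0.65 [1.8 0.7 2.8] 0.0177
0.8 [4.4 2.3 4.6] 0.0175
0.95 [9.1 3.  4.6] 0.0179
1.05 [9.9 3.1 3.9] 0.0201
1.09 [10.2  3.9  4.7] 0.0232
16.3917 [9.8 3.8 6. ]
```

View pics/v5.png

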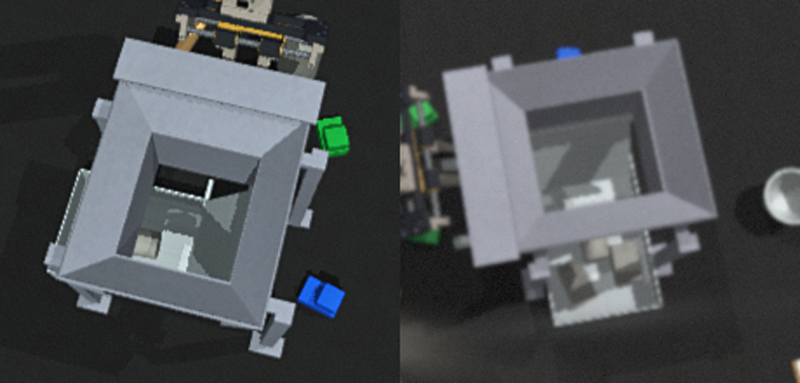

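All three pieces show in the tray at (575,282), (600,248) and (625,262), and the hopper is empty. The bar is forcing the light grip open, so I'll grip a bit firmer to reach fully open, and check piece heights by depth.

Run:
```python
from h import *
manip.set_gripper(0,16); manip.move_linear(*pose(H,HX,*crank(1.11)),speed=.06); manip.pause(.7)
print(manip.get_opening(),np.round(manip.get_contact_force(),1),manip.get_time_s())
im,d=grab('top','t6'); W=world('top',d)
sc=230/400
for u,v in((575,282),(600,248),(625,262)):
    uu,vv=int(200+(u-400)*sc),int(110+v*sc); w=W[vv,uu]; print(u,v,w.round(3),R.from_euler('z',-H[2]).apply(w-[H[0],H[1],0]).round(3))
L=R.from_euler('z',-H[2]).apply((W-[H[0],H[1],0]).reshape(-1,3)).reshape(W.shape)
m=(abs(L[...,0])<.08)&(abs(L[...,1])<.07)&(L[...,2]<.3); z=L[m]; print('hopper inside z max',np.percentile(z[:,2],[50,90,99]),'y at top',z[z[:,2]>np.percentile(z[:,2],95)].mean(0))
cv2.imwrite('pics/v6.png',cv2.resize(cv2.imread('pics/t6.png')[130:320,240:400],None,fx=3.1,fy=3.1,interpolation=2))
```

```text
0.017500337502152963 [13.1  2.4  1.2] 17.6583
575 282 [ 0.404 -0.062  0.053] [-0.041 -0.152  0.053]
600 248 [ 0.459 -0.106  0.044] [ 0.011 -0.105  0.044]
625 262 [ 0.437 -0.145  0.04 ] [ 0.046 -0.133  0.04 ]
hopper inside z max [0.11149064 0.18363707 0.27710559] y at top [0.04873389 0.02523442 0.24525023]
```

View pics/v6.png

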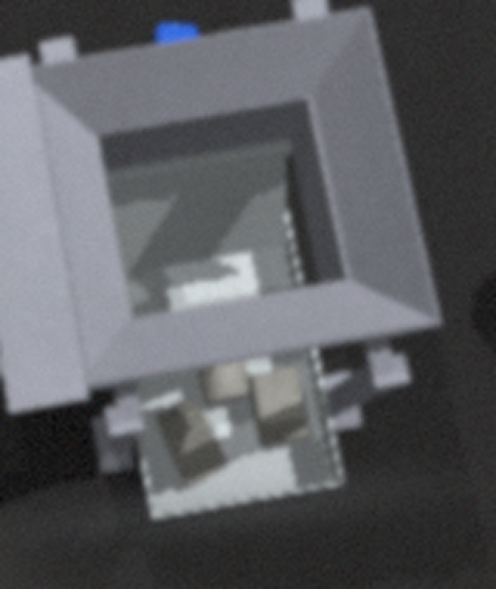

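All three pieces lie on the tray floor (tops at z 40–53 mm), at (228,380), (278,405) and (190,440). Now I'll crank the door shut.

Run:
```python
from h import *
manip.set_gripper(0,25)
for q in (.85,.6,.4,.25,.15,.08,.02,-.03,-.06):
    manip.move_linear(*pose(H,HX,*crank(q)),speed=.1 if q>.2 else .05); print(q,np.round(manip.get_contact_force(),1),round(manip.get_opening(),4))
manip.pause(.4); print(bar('t7'),np.round(manip.get_contact_force(),1),manip.get_time_s())
```

```text
0.85 [ 7.6  2.7 -1.4] 0.0173
0.6 [ 4.4  3.  -1.1] 0.0174
0.4 [ 0.5  2.9 -0.2] 0.0172
0.25 [-1.8  2.3  1.2] 0.0174
0.15 [-3.9  2.5  0.9] 0.0175
0.08 [-10.5   3.3   7. ] 0.0171
0.02 [-11.2   1.5   5.8] 0.0169
-0.03 [-6.6  1.4  3.1] 0.0171
-0.06 [-6.6  2.8  4.3] 0.0173
[(224, array([-0.191,  0.122,  0.282])), (64, array([-0.191, -0.083,  0.271]))] [-6.3  2.7  3.6] 21.1167
```

The force dropped between 0.02 and -0.03 and the catch reads home (y -83 mm): it snapped in. I'll ease back, let go, retract and check.

Run:
```python
from h import *
manip.move_linear(*pose(H,HX,*crank(.005)),speed=.04); print(np.round(manip.get_contact_force(),1))
manip.set_gripper(.05); manip.move_linear(*back(crank(0),.15),speed=.15)
manip.pause(.5); print(bar('t8'),np.round(manip.get_contact_force(),1),manip.get_time_s())
grab('side','s8')
a=cv2.imread('pics/s8.png')[40:380,160:400];b=cv2.imread('pics/t8.png')[80:320,90:450]
cv2.imwrite('pics/v8.png',np.hstack([cv2.resize(a,(340,482)),cv2.resize(b,(460,307)) if 0 else cv2.copyMakeBorder(cv2.resize(b,(460,307)),0,175,0,0,0)]))
```

```text
[ 4.  -1.1 -5.4]
[(65, array([-0.191,  0.11 ,  0.263])), (63, array([-0.191, -0.083,  0.271]))] [0.  0.3 0.2] 23.7583
```

View pics/v8.png

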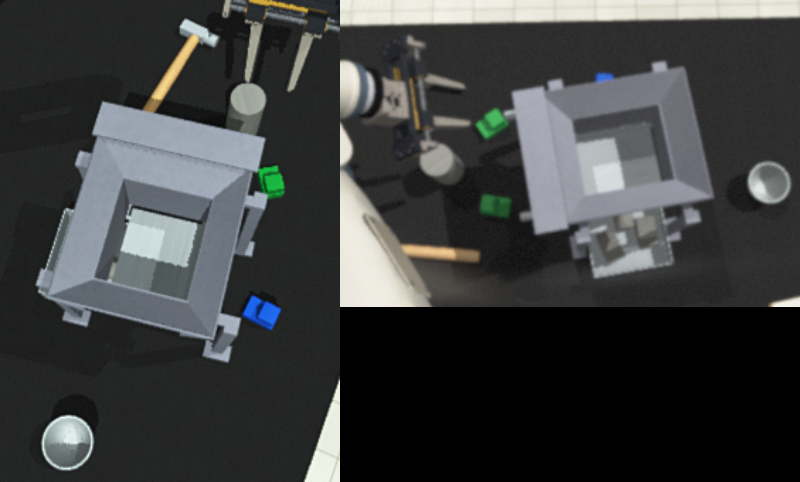

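The door is shut and latched: the crank bar is back at its starting spot (y 110 mm, z 263 mm) with the gripper off it. The pieces lie in the tray around (628,238), and the core, hammer and bowl are where they were.

```bash
python3 -c "
from workcell import manip
print(manip.job_done())"
```

```text
the job is handed in; nothing more can be done
None
```

The job is handed in at about 24 s of the 51 s allowed: all three concrete pieces lie in the tray, the trap door is shut and stayed latched when I let go, and the core, hammer and tin bowl were not touched.

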